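# Fit the bird knob on the gauge pin, then hold the damp-box lid at its balance point

### The arm

A 6-joint arm with a two-finger parallel gripper is mounted at the origin on the work surface. World frame = base frame: x ahead of the robot, y to its left, z up, the work surface at z = 0. Lengths are in m, angles in degrees, forces in N, time in s.
With the tool pointing down it reaches from about 0.3 to 0.875 m from the base axis. Payload 4.2 kg.
Tool frame: the origin (TCP) lies at the very end of the fingers, on their centre line; the grasp point (between the pads) lies behind it (manip.tcp_to_grasp is the z of the grasp point in the tool frame, in m); z points along the fingers, y is the line along which they close (so a half turn about z gives the same grasp; the last joint's range is limited). The gripper opens to 85 mm and grips with 20 to 120 N. Pads are 22 mm wide; open, the fingers measure 114 mm over their backs; the gripper's body (76 mm by 85 mm) begins 54 mm behind the grasp point. The pads swing forward as they close: fully open they stand 13 mm farther back than shut.
Start: joints at [66.062, 18.312, 89.639, -0, 72.044, -1.146], TCP at [0.223, 0.53, 0.231] pointing down, gripper open.
Joint ranges: [-177.97, 177.97], [-48.28, 115.42], [12.27, 149.76], [-77.06, 257.06], [2.81, 150.46], [-146.56, 146.56]. Speed limits (degrees/s): [147.25, 147.25, 180, 180, 180, 180].

### API

Orientations are given as a 3x3 rotation matrix whose columns are the frame's x, y, z axes.
In Python, from bench import manip, viewer gives the robot as it stands.
- The arm moves only by the shell command python3 -m creep 'ROWS' [FORCE]. ROWS is JSON, a list of rows, each an object of numbers: "dx", "dy", "dz": the shift along the tool's x, y, z scaled (see below); "spin": the turn about the tool's z scaled (see below); "claw": the opening, from -1 (shut) to 1 (fully open). In form: [{"dx": .., "dy": .., "dz": .., "spin": .., "claw": ..}, ...]. A call has 1 to 10 rows; each row is the pose to reach, as a shift and turn from the pose commanded when the call began, along the tool's axes at that moment, turning the shorter way round; what a row does not reach only later rows make up. The controller multiplies each number of a shift by 1 m and each number of a turn by 180 degrees. A row lasts 1/10 s, in which the tool goes at most 50 mm and 8.59 degrees, less where a joint would pass 70% of its speed; a pose out of reach is approached as far as the arm can. A call with a number of a shift or a turn outside -1 to 1 is refused whole. A call with a gripper value outside its range is refused whole. The fingers move at their own pace and stop on an object; FORCE is the grip in N (left out, the last holds). Time passes only in rows, so rows that repeat a pose let the fingers close. It gives the time, the measured TCP pose, the force, the opening and the grip force at its end, in the units of the state.
- manip.get_obs(): the state, without advancing time (a new reading comes with each control period).
- viewer.snapshot(name): name is "scene" or "top" or "wrist"; returns the picture (384x512x3 uint8, blue, green, red); there is no depth.
- viewer.camera_info(name): a dict with "K" (3x3 intrinsics, pixels), "k1" (the pictures are not rectified: a ray, as slopes to the right and down, at radius r is drawn at 1 + k1 r^2 times it, then the intrinsics apply), "T" (4x4, takes a point from camera to world coordinates). Camera axes: x right, y down, z forward; pixel columns grow to the right and rows downward; lengths in m; the calibration is good to about 2 mm. A picture is of the moment at which its call begins: read the wrist's pose just before it. camera_info takes no time and is no camera call; for the wrist camera it gives the pose at the moment of the call.
- manip.finish_job(): hands the job in; it is judged then, once.
The state is a dict: "t": time; "q": joint angles; "qd": joint speeds; "joint_torque": joint torques, N m; "position": TCP position; "tool_rot": TCP orientation; "wrist_force": force on the tool from outside, world axes, zero at the start; "ft_torque": the same for the moment, N m; "gripper_width": opening from 0.0 (shut) to 1.0 (fully open); "grip_force": force on a finger pad.
Only numpy, scipy, OpenCV 4.12 (cv2) and the standard library are available. Lean on these libraries where they do the work, as an engineer would, in place of code of your own. Each camera call takes 0.05 s, during which the arm holds its last target. There are 200 camera calls.

### The job

Take the bisque bird off the lid of the damp box and slide it fully down onto the upright gauge pin to test the hole in its foot; let go of it there, standing square on the block. Then take the lid by its steel handle bar, swing it up to its balance point, standing straight up on its hinge so that it would fall neither way, and keep holding it there by the bar, still, so that I can set its stay: finish while holding it. Do not let the lid flop over to the far side, and leave the bowls, the jar and the brush alone.

Things in the scene. Friction and masses are not known exactly. Their poses are not given: they have to be found in the camera images.
- box: Fixed open plywood damp box, 200 (its x) x 150 (its y) x 86 mm high, covered by a hinged wooden lid. Origin: centre of the underside, on the table. It may be turned about the vertical. The lid's hinge runs along the box's x axis at its +y rim; the handle bar sticks out beyond the -y wall.
- lid (a joint): Lid angle, rad: 0 shut (level), grows as it swings up (about the box's -x axis); pi/2 (1.571), standing upright, is the balance point: its centre of mass is straight above the hinge; stop at 2.5. Hinge nearly free: elsewhere the lid falls shut or falls open. A 10 mm wooden plate reaching 150 mm from the hinge, about 0.3 kg in all, with a steel handle bar beyond its free edge.
- lid_hinge (a point): Middle of the lid's hinge line, 92 mm above the table, 75 mm to +y of the box centre (box frame). The hinge line is the middle plane of the lid.
- lid_grip (a point): Middle of the lid's handle bar: round steel, 12 mm across, parallel to the hinge (box x), in the lid's middle plane, 190 mm from the hinge line, 92 mm above the table when shut. 128 mm clear between its two arms, 40 mm from bar axis to plate edge: a gripper pointing down can pinch it across and follow the arc without tilting, the bar turning in the fingers.
- bird: Loose unglazed buff clay bird, 90 mm long (beak +x, tail -x), 34 mm wide (y), 71 mm high, 70 g, at first standing on the shut lid, 97 mm above the table. Origin: centre of the underside of its foot, a collar 31 mm across with a 14 mm bore, open below, 23 mm deep. Grip the round-sided belly, closing along y, 40 mm above the underside (34 mm wide there).
- gauge: Fixed wooden gauge block, 90 x 90 x 20 mm, with an upright steel pin in the middle. Origin: centre of its underside, on the table.
- pin_foot (a point): Foot of the gauge pin, on the block's top face, 20 mm above the table. The pin is 10 mm across and stands 20 mm above the face (its tip is tapered); the bird fully down has its origin at this point.
- bowl_wide: Bystander: raw clay bowl, 150 mm across, 75 mm high. Origin: centre of the underside.
- bowl_deep: Bystander: raw clay bowl, 124 mm across, 85 mm high. Origin: centre of the underside.
- slip_jar: Bystander: closed jar, 64 mm across, 90 mm high. Origin: centre of the underside.
- brush: Bystander: wooden-handled brush 180 mm long, lying on the table.
Things that resemble listed ones, but are neither listed nor needed, are in the scene too. What is shaped like the bird but orange or red is not meant.

How it is judged:
By the outcome, as a careful person would: the job done as asked, in the order asked, and still so for the second after the job is handed in, while the arm keeps its last pose, push and grip.
It also fails if it takes over 61 s, if anything falls off the work surface, if the arm or the gripper's body presses on something with over 40 N, if the wrist force passes 120 N, or if a joint passes its speed limit or range.

## Working session

There is one attempt and no reset: what is moved stays moved. The work goes in short steps, Python scripts to look and compute and a shell command to move; the robot and the scene stay as the last step left them, time stands still between calls to the robot, and variables do not carry over. Pictures are saved under pics/ and viewed, at most 12 in all, crops included, and the job is handed in when it is done.

```bash
mkdir -p pics; ls
python3 - <<'E'
from bench import manip, viewer
import cv2
print(manip.get_obs(), manip.tcp_to_grasp)
for n in ("top","scene"):
    im=viewer.snapshot(n); cv2.imwrite(f"pics/{n}0.png",im)
    print(n,viewer.camera_info(n))
a=[cv2.imread(f"pics/{n}0.png") for n in("top","scene")]
cv2.imwrite("pics/top0x.png",cv2.resize(a[0],(800,600)));cv2.imwrite("pics/scene0x.png",cv2.resize(a[1],(800,600)))
E
```

```text
pics
{'t': 0.0, 'q': array([ 6.60631771e+01,  1.83507628e+01,  8.97072458e+01, -3.50699077e-04,
        7.20426500e+01, -1.14632853e+00]), 'qd': array([ 0.07754213,  0.05791486, -0.00438541, -0.00038899,  0.03735578,
       -0.04450942]), 'joint_torque': array([-1.24824942e-04, -4.15528679e+01, -2.34161729e+01,  1.72032458e-05,
        8.19479028e-03,  1.24962969e-05]), 'position': array([0.22254467, 0.52966996, 0.23048536]), 'tool_rot': array([[-9.21928152e-01,  3.87360273e-01, -7.07472306e-04],
       [ 3.87360918e-01,  9.21926750e-01, -1.60808710e-03],
       [ 2.93285834e-05, -1.75658790e-03, -9.99998457e-01]]), 'wrist_force': array([ 0.15795202, -0.64691144, -0.63196422]), 'ft_torque': array([-0.01314034, -0.00206014,  0.0313085 ]), 'grip_force': 0.0, 'gripper_width': 1.0009192604686608} -0.0187
top {'K': array([[349.66283303,   0.        , 259.12528412],
       [  0.        , 349.66283303, 190.95302281],
       [  0.        ,   0.        ,   1.        ]]), 'k1': -0.012748480581076194, 'T': array([[ 0.01247719, -0.98383527,  0.17864065,  0.29269783],
       [-0.99989129, -0.01087237,  0.00995975, -0.05006948],
       [-0.0078565 , -0.1787455 , -0.98386397,  1.06060009],
       [ 0.        ,  0.        ,  0.        ,  1.        ]])}
scene {'K': array([[449.30311988,   0.        , 258.38761495],
       [  0.        , 449.30311988, 190.4010434 ],
       [  0.        ,   0.        ,   1.        ]]), 'k1': -0.004995658324044531, 'T': array([[ 0.40944439,  0.67169564, -0.61739797,  1.44342939],
       [ 0.91217154, -0.31420688,  0.26309146, -0.45739589],
       [-0.0172733 , -0.67089418, -0.7413519 ,  1.24501356],
       [ 0.        ,  0.        ,  0.        ,  1.        ]])}
```

View pics/top0x.png

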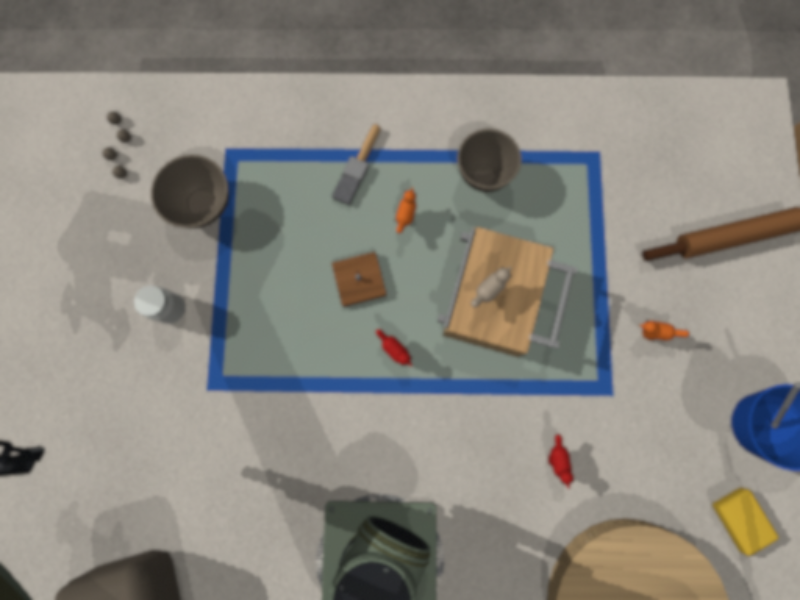

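View pics/scene0x.png

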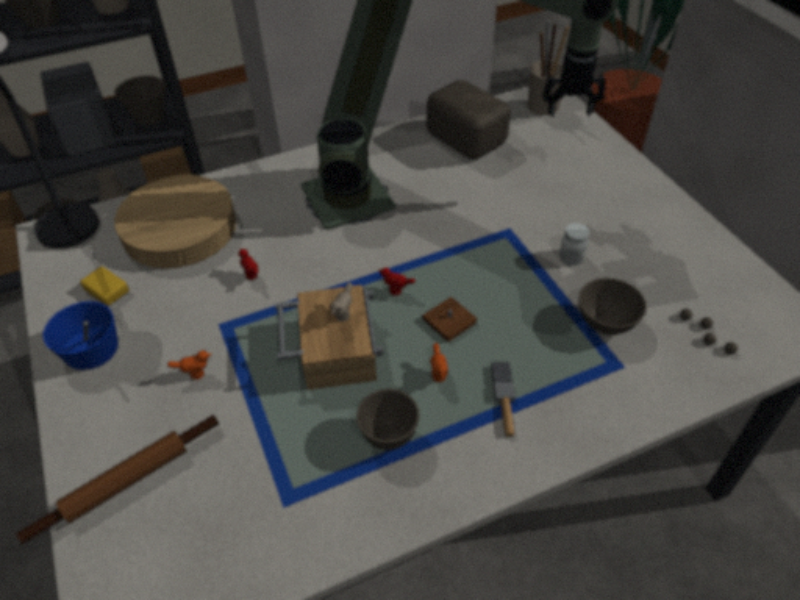

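The top view shows the lid around (500,290) with its bar at right (562,305), the buff bird at (490,287) and the gauge at (360,278), all in 800-wide pixels. I'll enlarge those areas.

Run:
```python
import cv2,numpy as np
a=cv2.imread("pics/top0.png"); b=cv2.imread("pics/scene0.png")
# top crop cols 205..405 rows 135..235, x4 ; scene crop cols 170..320 rows 165..255
c=cv2.resize(a[135:235,205:405],(800,400),interpolation=cv2.INTER_CUBIC)
d=cv2.resize(b[170:260,170:320],(800,480),interpolation=cv2.INTER_CUBIC)
cv2.imwrite("pics/c.png",np.clip(c*1.3,0,255));cv2.imwrite("pics/d.png",np.clip(d*1.6,0,255))
```

```text
[ WARN:0@0.084] global loadsave.cpp:1063 imwrite_ Unsupported depth image for selected encoder is fallbacked to CV_8U.
```

View pics/c.png

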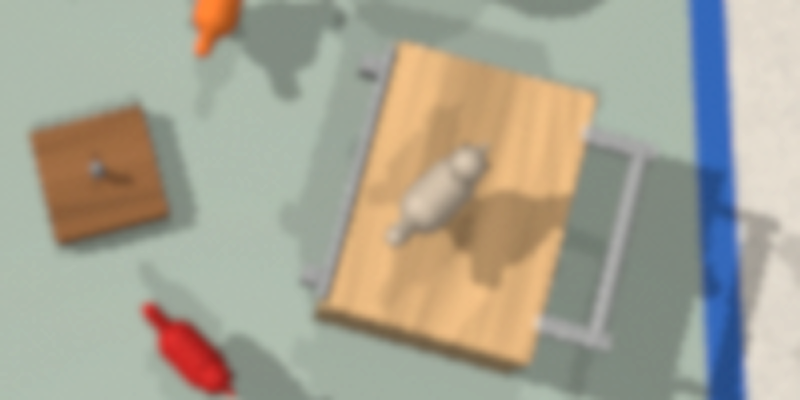

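View pics/d.png

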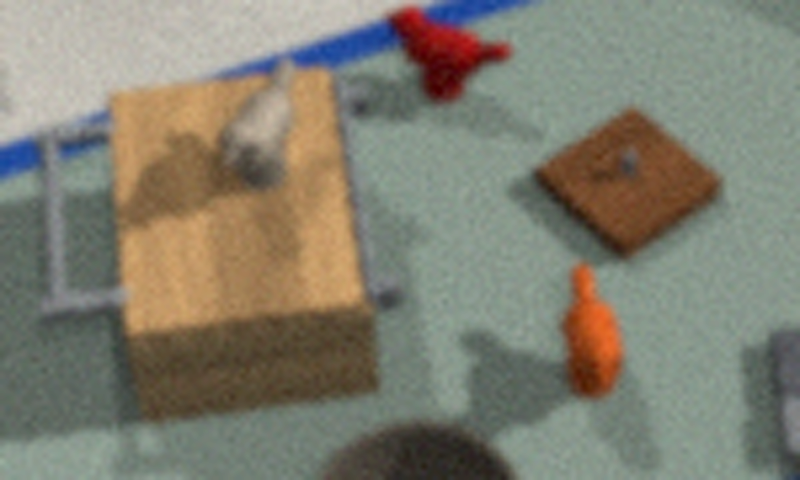

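The top crop shows the gauge corners, the pin tip at (97,170), the bird from tail (397,235) to beak (480,155), and the bar from (643,150) to (599,340). The scene crop confirms the bird's beak end faces the camera. Next I turn these into positions.

```bash
cat > h.py <<'E'
import numpy as np, cv2
from bench import manip, viewer
def ray(ci,p):
    d=np.array([ci["k1"],0,0,0,0.])
    n=cv2.undistortPoints(np.array([[p]],float),ci["K"],d)[0,0]
    return ci["T"][:3,3],ci["T"][:3,:3]@np.array([n[0],n[1],1])
def onz(ci,p,z):
    o,d=ray(ci,p); return o+d*(z-o[2])/d[2]
def proj(ci,P):
    T=np.linalg.inv(ci["T"]); P=np.atleast_2d(P)@T[:3,:3].T+T[:3,3]
    return cv2.projectPoints(P,np.zeros(3),np.zeros(3),ci["K"],np.array([ci["k1"],0,0,0,0.]))[0][:,0]
E
python3 - <<'E'
from h import *
np.set_printoptions(precision=4,suppress=True)
t=viewer.camera_info("top"); s=viewer.camera_info("scene")
T=lambda u,v,z: onz(t,(205+(u+.5)/4-.5,135+(v+.5)/4-.5),z)
S=lambda u,v,z: onz(s,(170+(u+.5)/5.333-.5,170+(v+.5)/5.333-.5),z)
for nm,A,z in (("gauge top",[T(30,130,.02),T(140,104,.02),T(168,215,.02),T(60,244,.02)],0),("gauge sc",[S(632,107,.02),S(722,184,.02),S(627,258,.02),S(537,172,.02)],0),
 ("lid top",[T(397,42,.097),T(598,95,.097),T(530,358,.097),T(322,305,.097)],0),("lid sc",[S(110,93,.097),S(330,68,.097),S(368,302,.097),S(125,333,.097)],0)):
    A=np.array(A); e=np.roll(A,-1,0)-A
    print(nm,A.mean(0),np.linalg.norm(e,axis=1),np.degrees(np.arctan2(e[:,1],e[:,0])))
print("pin",T(97,170,.04),S(630,153,.04),"foot",S(628,172,.02))
for f,L in((T,[(643,150),(599,340)]),(S,[(50,135),(60,305)])):
    A=np.array([f(*p,.092) for p in L]);e=A[1]-A[0];print("bar",A.mean(0),np.linalg.norm(e),np.degrees(np.arctan2(e[1],e[0])))
a,b=T(397,235,.14),T(480,155,.15);print("bird tail,beak",a,b,np.degrees(np.arctan2(*(b-a)[1::-1])),"belly",T(438,197,.137),S(258,135,.137))
E
```

```text
gauge top [0.5213 0.0513 0.02  ] [0.0866 0.0896 0.0844 0.0921] [ -75.6696 -165.0182  105.9393   16.3613]
gauge sc [0.5239 0.0468 0.02  ] [0.0907 0.091  0.0943 0.0883] [  14.8156  -70.8906 -166.69    106.9568]
lid top [ 0.4893 -0.2114  0.097 ] [0.1474 0.1951 0.1472 0.1978] [-104.8377  164.0878   76.2223  -15.8184]
lid sc [ 0.4874 -0.2155  0.097 ] [0.1444 0.1965 0.1464 0.1975] [  73.8118  -15.1683 -105.7626  164.2452]
pin [0.519  0.0512 0.04  ] [0.5186 0.0493 0.04  ] foot [0.5179 0.0488 0.02  ]
bar [ 0.4585 -0.3233  0.092 ] 0.1402320245769743 165.08056995055136
bar [ 0.454  -0.3227  0.092 ] 0.14011846554618873 -14.92319270048711
bird tail,beak [ 0.4546 -0.1603  0.14  ] [ 0.5076 -0.215   0.15  ] -45.888381180372996 belly [ 0.4814 -0.1885  0.137 ] [ 0.4824 -0.1934  0.137 ]
```

```bash
cat >> h.py <<'E'
def plan(P,heading=None):
    """shift in tool axes and spin needed so the TCP is at P with closing axis at heading (deg)"""
    o=manip.get_obs(); R=o["tool_rot"]; d=R.T@(np.array(P)-o["position"])
    h=np.degrees(np.arctan2(R[1,1],R[0,1])); s=0
    if heading is not None: s=-((heading-h+90)%180-90)/180
    print("t",round(o["t"],2),"pos",o["position"].round(4),"head",round(h,2),"d",d.round(4),"spin",round(s,4),"rows",max(np.linalg.norm(d)/.05,abs(s)*180/8.59))
E
python3 -c "
from h import *
plan((.482,-.191,.30),44)
w=viewer.camera_info('wrist');o=manip.get_obs();R=o['tool_rot'];print(w['K'],w['k1'],R.T@(w['T'][:3,3]-o['position']),R.T@w['T'][:3,:3])"
```

```text
t 0.1 pos [0.2226 0.5297 0.2306] head 67.21 d [-0.5184 -0.5641 -0.0686] spin 0.1289 rows 15.382931147064575
[[294.71315358   0.         249.91623678]
 [  0.         294.71315358 192.98331699]
 [  0.           0.           1.        ]] 0.011337953749386651 [ 0.08415027  0.00054255 -0.14099739] [[-1.25619057e-04 -9.45432800e-01 -3.25817133e-01]
 [ 9.99998820e-01 -6.17548903e-04  1.40640879e-03]
 [-1.53087301e-03 -3.25816572e-01  9.45431763e-01]]
```

```bash
R='{"dx":-0.259,"dy":-0.282,"dz":-0.069,"spin":0,"claw":1}'; python3 -m creep '[{"dx":-0.04,"dy":-0.04,"dz":-0.02,"spin":0,"claw":1},{"dx":-0.08,"dy":-0.08,"dz":-0.04,"spin":0,"claw":1},{"dx":-0.12,"dy":-0.12,"dz":-0.06,"spin":0,"claw":1},{"dx":-0.16,"dy":-0.16,"dz":-0.069,"spin":0,"claw":1},{"dx":-0.2,"dy":-0.2,"dz":-0.069,"spin":0,"claw":1},{"dx":-0.23,"dy":-0.24,"dz":-0.069,"spin":0,"claw":1},{"dx":-0.259,"dy":-0.282,"dz":-0.069,"spin":0,"claw":1},{"dx":-0.259,"dy":-0.282,"dz":-0.069,"spin":0,"claw":1}]'
python3 -m creep '[{"dx":-0.06,"dy":-0.06,"dz":0,"spin":0.02,"claw":1},{"dx":-0.1,"dy":-0.1,"dz":0,"spin":0.05,"claw":1},{"dx":-0.14,"dy":-0.14,"dz":0,"spin":0.08,"claw":1},{"dx":-0.18,"dy":-0.18,"dz":0,"spin":0.1,"claw":1},{"dx":-0.22,"dy":-0.24,"dz":0,"spin":0.129,"claw":1},{"dx":-0.259,"dy":-0.282,"dz":0,"spin":0.129,"claw":1},{"dx":-0.259,"dy":-0.282,"dz":0,"spin":0.129,"claw":1},{"dx":-0.259,"dy":-0.282,"dz":0,"spin":0.129,"claw":1},{"dx":-0.259,"dy":-0.282,"dz":0,"spin":0.129,"claw":1}]'
python3 - <<'E'
from h import *
plan((.482,-.191,.30),44)
im=viewer.snapshot("wrist");cv2.imwrite("pics/w1r.png",im);cv2.imwrite("pics/w1.png",cv2.resize(im,(800,600),interpolation=cv2.INTER_CUBIC))
E
```

```text
t: 0.9
position: [0.3522, 0.1675, 0.3002]
tool_rot: [[-0.922, 0.388, 0.0], [0.388, 0.922, -0.0], [-0.0, -0.0, -1.0]]
wrist_force: [1.9, 0.6, -0.5]
gripper_width: 1.0
grip_force: 0.0
t: 1.8
position: [0.4825, -0.1942, 0.299]
tool_rot: [[-0.691, 0.723, -0.001], [0.723, 0.691, -0.001], [0.0, -0.001, -1.0]]
wrist_force: [-0.8, 0.4, -1.2]
gripper_width: 0.998
grip_force: 0.0
t 1.8 pos [ 0.4825 -0.1942  0.299 ] head 43.73 d [ 0.0027  0.0019 -0.001 ] spin -0.0015 rows 0.06766199173259345
```

View pics/w1.png

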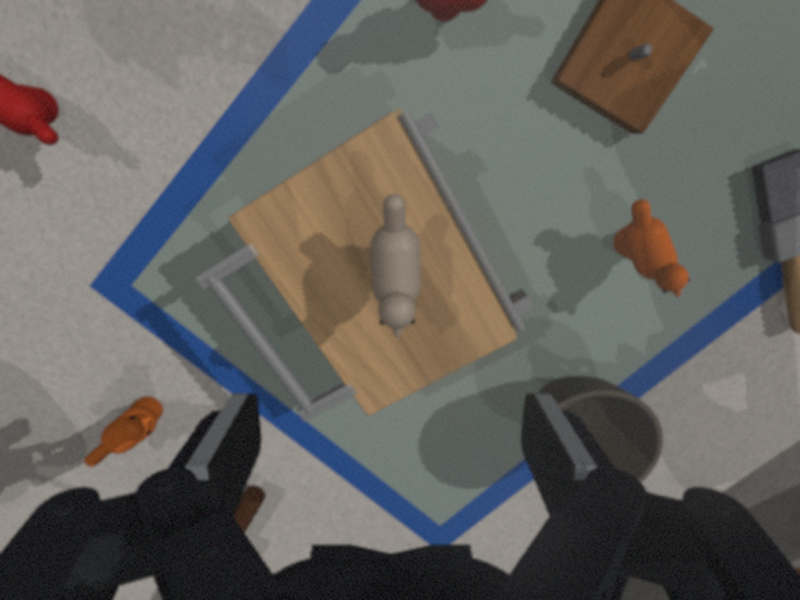

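The wrist view shows the bird along image column 396, from tail tip (394,197) to beak (397,334) with belly edges at 371 and 420. The pin tip is at (647,48), the lid bar runs (215,278)–(305,408), and the near gauge corners are visible.

Run:
```python
from h import *
np.set_printoptions(precision=4,suppress=True)
w=viewer.camera_info("wrist")
W=lambda u,v,z: onz(w,((u+.5)*.64-.5,(v+.5)*.64-.5),z)
for z in(.13,.137,.15):
  a,b=W(394,197,z),W(397,334,z);print(z,a,b,np.linalg.norm(b-a),"mid",(a+b)/2,np.degrees(np.arctan2(*(b-a)[1::-1])),"belly",W(395.5,265,z), "width",np.linalg.norm(W(371,265,z)-W(420,265,z)))
print("pin tip",W(646,48,.04),"foot",W(634,60,.02))
print("gauge c",W(555,82,.02),W(642,132,.02),W(713,30,.02))
a,b=W(215,278,.092),W(305,408,.092);print("bar",(a+b)/2,np.degrees(np.arctan2(*(b-a)[1::-1])))
print("lid",W(398,111,.097),W(518,338,.097),W(372,414,.097),W(232,216,.097))
```

```text
0.13 [ 0.4484 -0.1531  0.13  ] [ 0.518  -0.2222  0.13  ] 0.0980122754685277 mid [ 0.4832 -0.1876  0.13  ] -44.78870987841113 belly [ 0.4812 -0.1857  0.13  ] width 0.03397010047370579
0.137 [ 0.4479 -0.1526  0.137 ] [ 0.5159 -0.2201  0.137 ] 0.09580172348083446 mid [ 0.4819 -0.1864  0.137 ] -44.788709878411176 belly [ 0.48   -0.1844  0.137 ] width 0.03320394467571696
0.15 [ 0.4469 -0.1517  0.15  ] [ 0.5119 -0.2163  0.15  ] 0.09169641264654711 mid [ 0.4794 -0.184   0.15  ] -44.78870987841115 belly [ 0.4776 -0.1821  0.15  ] width 0.03178108390802352
pin tip [0.5178 0.0551 0.04  ] foot [0.5225 0.0526 0.02  ]
gauge c [ 0.4887 -0.002   0.02  ] [0.5723 0.0243 0.02  ] [0.5505 0.1083 0.02  ]
bar [ 0.4568 -0.3182  0.092 ] -17.718438731825152
lid [ 0.4128 -0.1118  0.097 ] [ 0.6011 -0.1666  0.097 ] [ 0.5642 -0.3002  0.097 ] [ 0.3742 -0.2484  0.097 ]
```

Run:
```python
from h import *
plan((.481,-.188,.20),45.0)
im=viewer.snapshot("wrist");cv2.imwrite("pics/w1b.png",im)
a=cv2.imread("pics/w1r.png",0).astype(np.float32)[:220];b=cv2.cvtColor(im,6).astype(np.float32)[:220]
print(cv2.phaseCorrelate(a,b))
plan((.481,-.188,.20),45.0)
```

```text
t 1.85 pos [ 0.4818 -0.1921  0.2992] head 43.81 d [0.0033 0.0023 0.0992] spin -0.0066 rows 1.9857710899999816
((-0.7740493862385165, 2.010435517037564), 1.0642687324020597)
t 1.9 pos [ 0.4815 -0.1908  0.2995] head 43.9 d [0.0021 0.0016 0.0995] spin -0.0061 rows 1.9904782049438745
```

```bash
python3 -m creep '[{"dx":0.003,"dy":0.002,"dz":0.04,"spin":-0.006,"claw":1},{"dx":0.003,"dy":0.002,"dz":0.07,"spin":-0.006,"claw":1},{"dx":0.003,"dy":0.002,"dz":0.08,"spin":-0.006,"claw":1},{"dx":0.003,"dy":0.002,"dz":0.08,"spin":-0.006,"claw":1},{"dx":0.003,"dy":0.002,"dz":0.08,"spin":-0.006,"claw":1},{"dx":0.003,"dy":0.002,"dz":0.08,"spin":-0.006,"claw":1}]'
python3 - <<'E'
from h import *
plan((.481,-.187,.118),45)
im=viewer.snapshot("wrist");cv2.imwrite("pics/w2r.png",im);cv2.imwrite("pics/w2.png",cv2.resize(im,(800,600),interpolation=cv2.INTER_CUBIC))
plan((.481,-.187,.118),45)
E
```

```text
t: 2.5
position: [0.4822, -0.1871, 0.2221]
tool_rot: [[-0.708, 0.706, 0.003], [0.706, 0.708, -0.001], [-0.003, 0.001, -1.0]]
wrist_force: [0.1, 0.3, -0.6]
gripper_width: 1.002
grip_force: 0.0
t 2.5 pos [ 0.4822 -0.1871  0.2221] head 45.09 d [ 0.0012 -0.0009  0.1041] spin 0.0005 rows 2.0819981275172466
t 2.55 pos [ 0.482  -0.1871  0.222 ] head 45.08 d [ 0.0011 -0.0008  0.1039] spin 0.0005 rows 2.079137429385868
```

View pics/w2.png

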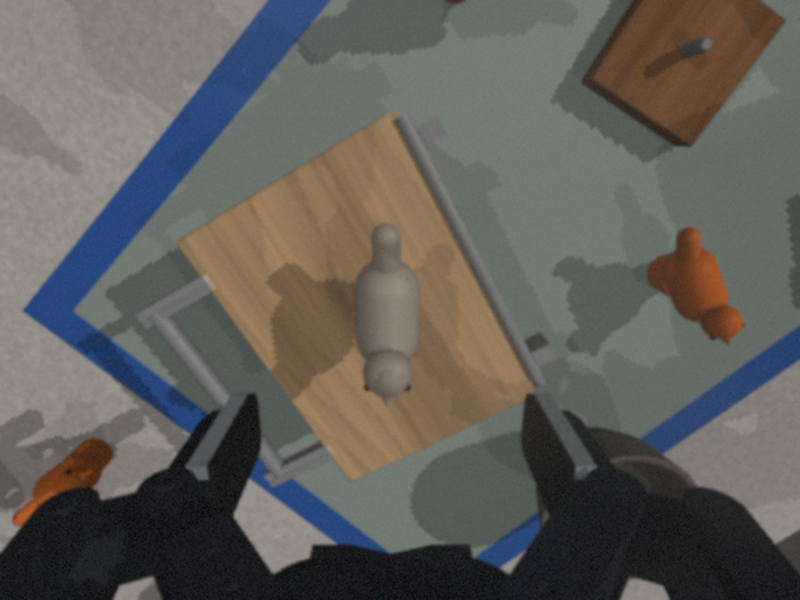

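Settled closer view: bird tail tip (385,225), beak (388,404), pin tip (702,45) with foot near (684,52), bar (160,318)–(275,475), lid corners (397,111), (180,243), (352,480), (535,393).

Run:
```python
from h import *
np.set_printoptions(precision=4,suppress=True)
w=viewer.camera_info("wrist")
W=lambda u,v,z: onz(w,((u+.5)*.64-.5,(v+.5)*.64-.5),z)
a,b=W(385,225,.135),W(388,404,.152);print(a,b,np.linalg.norm((b-a)[:2]),"mid",(a+b)/2,np.degrees(np.arctan2(*(b-a)[1::-1])),"belly",W(387,310,.137), "width",np.linalg.norm(W(354,310,.137)-W(420,310,.137)))
print("pin tip",W(702,45,.04),"foot",W(682,53,.02))
a,b=W(160,318,.092),W(275,475,.092);print("bar",(a+b)/2,np.degrees(np.arctan2(*(b-a)[1::-1])))
L=np.array([W(397,111,.097),W(535,393,.097),W(352,480,.097),W(180,243,.097)]);print("lid",L.mean(0),L)
plan((.481,-.187,.118),45)
```

```text
[ 0.4481 -0.1561  0.135 ] [ 0.5136 -0.2194  0.152 ] 0.09106142548086527 mid [ 0.4809 -0.1877  0.1435] -44.06552117713929 belly [ 0.48   -0.1865  0.137 ] width 0.034452276866167565
pin tip [0.5191 0.0491 0.04  ] foot [0.5199 0.0482 0.02  ]
bar [ 0.4591 -0.3233  0.092 ] -17.544762830603528
lid [ 0.488  -0.2101  0.097 ] [[ 0.4142 -0.1133  0.097 ]
 [ 0.5996 -0.1695  0.097 ]
 [ 0.5628 -0.3048  0.097 ]
 [ 0.3755 -0.253   0.097 ]]
t 2.55 pos [ 0.482  -0.1871  0.222 ] head 45.08 d [ 0.0011 -0.0008  0.1039] spin 0.0005 rows 2.079137429385868
```

```bash
python3 -m creep '[{"dx":0.001,"dy":-0.001,"dz":0.04,"spin":0,"claw":1},{"dx":0.001,"dy":-0.001,"dz":0.07,"spin":0,"claw":1},{"dx":0.001,"dy":-0.001,"dz":0.09,"spin":0,"claw":1},{"dx":0.001,"dy":-0.001,"dz":0.1,"spin":0,"claw":1},{"dx":0.001,"dy":-0.001,"dz":0.104,"spin":0,"claw":1},{"dx":0.001,"dy":-0.001,"dz":0.104,"spin":0,"claw":1},{"dx":0.001,"dy":-0.001,"dz":0.104,"spin":0,"claw":1}]' 30; python3 -c "
from h import *
plan((.481,-.1875,.118),45)"
```

```text
t: 3.25
position: [0.4807, -0.1873, 0.1175]
tool_rot: [[-0.708, 0.706, 0.002], [0.706, 0.708, -0.001], [-0.002, 0.001, -1.0]]
wrist_force: [0.4, -0.9, 0.6]
gripper_width: 0.999
grip_force: 0.0
t 3.25 pos [ 0.4807 -0.1873  0.1175] head 45.07 d [-0.0003  0.0001 -0.0005] spin 0.0004 rows 0.012851322759011805
```

```bash
python3 -m creep '[{"dx":0,"dy":0,"dz":0,"spin":0,"claw":0.3},{"dx":0,"dy":0,"dz":0,"spin":0,"claw":0},{"dx":0,"dy":0,"dz":0,"spin":0,"claw":-0.2},{"dx":0,"dy":0,"dz":0,"spin":0,"claw":-0.4},{"dx":0,"dy":0,"dz":0,"spin":0,"claw":-1},{"dx":0,"dy":0,"dz":0,"spin":0,"claw":-1},{"dx":0,"dy":0,"dz":0,"spin":0,"claw":-1},{"dx":0,"dy":0,"dz":0,"spin":0,"claw":-1}]' 30; python3 -c "
from h import *
plan((.481,-.1875,.118),45)"
```

```text
t: 4.05
position: [0.4799, -0.187, 0.1166]
tool_rot: [[-0.708, 0.706, 0.0], [0.706, 0.708, -0.0], [-0.0, 0.0, -1.0]]
wrist_force: [-1.8, -0.6, 5.5]
gripper_width: 0.387
grip_force: 29.8
t 4.05 pos [ 0.4799 -0.187   0.1166] head 45.07 d [-0.0011  0.0005 -0.0014] spin 0.0004 rows 0.03655378652136486
```

```bash
python3 -m creep '[{"dx":0,"dy":0,"dz":-0.01,"spin":0,"claw":-1},{"dx":0,"dy":0,"dz":-0.03,"spin":0,"claw":-1},{"dx":0,"dy":0,"dz":-0.06,"spin":0,"claw":-1},{"dx":0,"dy":0,"dz":-0.08,"spin":0,"claw":-1},{"dx":0,"dy":0,"dz":-0.08,"spin":0,"claw":-1},{"dx":0,"dy":0,"dz":-0.08,"spin":0,"claw":-1},{"dx":0,"dy":0,"dz":-0.08,"spin":0,"claw":-1}]'; python3 -c "
from h import *
plan((.518,.050,.14),45)"
```

```text
t: 4.75
position: [0.4789, -0.1866, 0.1949]
tool_rot: [[-0.708, 0.706, -0.003], [0.706, 0.708, 0.001], [0.003, -0.001, -1.0]]
wrist_force: [0.3, 0.5, -0.6]
gripper_width: 0.387
grip_force: 30.0
t 4.75 pos [ 0.4789 -0.1866  0.1949] head 45.07 d [0.1393 0.1952 0.0551] spin 0.0004 rows 4.920384610416053
```

```bash
python3 -m creep '[{"dx":0.02,"dy":0.028,"dz":0,"spin":0,"claw":-1},{"dx":0.045,"dy":0.063,"dz":0,"spin":0,"claw":-1},{"dx":0.07,"dy":0.098,"dz":0,"spin":0,"claw":-1},{"dx":0.095,"dy":0.133,"dz":0.01,"spin":0,"claw":-1},{"dx":0.12,"dy":0.168,"dz":0.03,"spin":0,"claw":-1},{"dx":0.135,"dy":0.19,"dz":0.05,"spin":0,"claw":-1},{"dx":0.139,"dy":0.195,"dz":0.055,"spin":0,"claw":-1},{"dx":0.139,"dy":0.195,"dz":0.055,"spin":0,"claw":-1},{"dx":0.139,"dy":0.195,"dz":0.055,"spin":0,"claw":-1},{"dx":0.139,"dy":0.195,"dz":0.055,"spin":0,"claw":-1}]'
python3 - <<'E'
from h import *
plan((.518,.050,.10),45)
w=viewer.camera_info("wrist");o=manip.get_obs()
im=viewer.snapshot("wrist");cv2.imwrite("pics/w3r.png",im);cv2.imwrite("pics/w3.png",cv2.resize(im,(800,600),interpolation=cv2.INTER_CUBIC))
print(proj(w,[[.519,.05,.04],[.519,.05,.02]])/.64)
E
```

```text
t: 5.75
position: [0.5195, 0.048, 0.142]
tool_rot: [[-0.707, 0.707, 0.001], [0.707, 0.707, -0.0], [-0.001, 0.001, -1.0]]
wrist_force: [0.1, -0.2, 0.9]
gripper_width: 0.387
grip_force: 30.1
t 5.75 pos [0.5195 0.048  0.142 ] head 44.98 d [0.0025 0.0003 0.042 ] spin -0.0001 rows 0.8418118319112146
[[390.82568141 299.78977662]
 [390.74525962 289.00271933]]
```

View pics/w3.png

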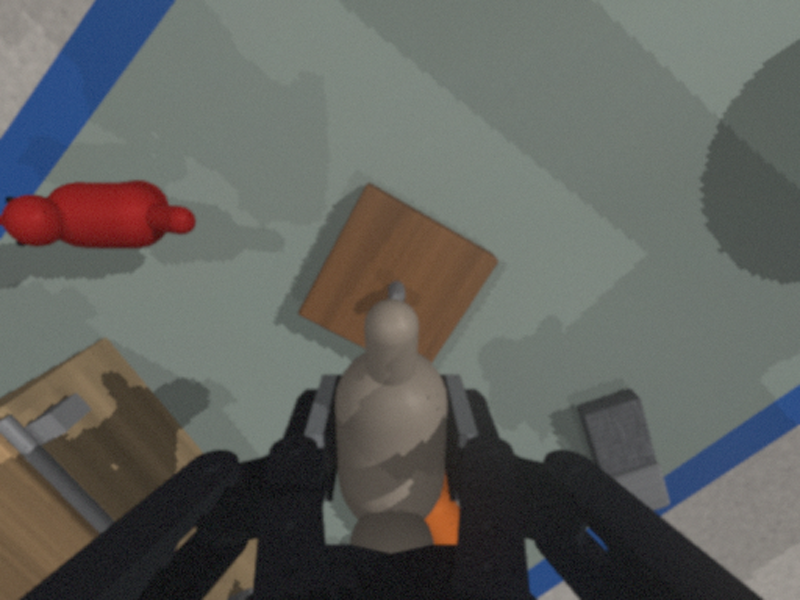

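The bird hangs centred at column 391, while the pin (398,289) and the gauge's diagonal corners (497,261), (300,313) lie about 7 px to tool +y. I'll compute the correction.

Run:
```python
from h import *
np.set_printoptions(precision=4,suppress=True)
w=viewer.camera_info("wrist");o=manip.get_obs()
W=lambda u,v,z: onz(w,((u+.5)*.64-.5,(v+.5)*.64-.5),z)
a,b,c=W(370,184,.02),W(497,261,.02),W(300,313,.02)
print("gauge",(b+c)/2,np.linalg.norm(a-b),np.linalg.norm(a-c)); p=W(398,291,.03);print("pin",p)
R=o["tool_rot"];print("pos",o["position"],"tool d of gauge, pin",R.T@((b+c)/2-o["position"]),R.T@(p-o["position"]))
print("tail in tool at z+.02",R.T@(W(391,300,o["position"][2]+.02)-o["position"]), "side",R.T@(W(391,430,o["position"][2]+.03)-o["position"]))
plan((.518,.05,.1),45)
```

```text
gauge [0.5206 0.0532 0.02  ] 0.08585254237333309 0.08796433181455422
pin [0.5204 0.0543 0.03  ]
pos [0.5195 0.0481 0.1421] tool d of gauge, pin [0.0029 0.0043 0.1221] [0.0039 0.005  0.1121]
tail in tool at z+.02 [ 0.0433  0.0008 -0.02  ] side [ 0.008   0.0007 -0.03  ]
t 5.8 pos [0.5195 0.0481 0.1421] head 44.97 d [0.0024 0.0003 0.0421] spin -0.0002 rows 0.8434587010725089
```

```bash
python3 -m creep '[{"dx":0.004,"dy":0.0035,"dz":0.02,"spin":0,"claw":-1},{"dx":0.004,"dy":0.0035,"dz":0.04,"spin":0,"claw":-1},{"dx":0.004,"dy":0.0035,"dz":0.06,"spin":0,"claw":-1},{"dx":0.004,"dy":0.0035,"dz":0.07,"spin":0,"claw":-1},{"dx":0.004,"dy":0.0035,"dz":0.07,"spin":0,"claw":-1},{"dx":0.004,"dy":0.0035,"dz":0.07,"spin":0,"claw":-1},{"dx":0.004,"dy":0.0035,"dz":0.07,"spin":0,"claw":-1}]'
python3 - <<'E'
from h import *
plan((.5205,.0533,.04),45)
im=viewer.snapshot("wrist");cv2.imwrite("pics/w4r.png",im)
cv2.imwrite("pics/w4.png",cv2.resize(im[100:350,130:380],(600,600),interpolation=cv2.INTER_CUBIC))
w=viewer.camera_info("wrist");print((proj(w,[[.5205,.0533,.04],[.5205,.0533,.02]])-[130,100])*2.4)
E
```

```text
t: 6.5
position: [0.5196, 0.0544, 0.0724]
tool_rot: [[-0.708, 0.706, 0.002], [0.706, 0.708, 0.0], [-0.002, 0.002, -1.0]]
wrist_force: [0.3, -0.1, -0.5]
gripper_width: 0.389
grip_force: 30.2
t 6.5 pos [0.5196 0.0544 0.0724] head 45.05 d [-0.0014 -0.0002  0.0324] spin 0.0003 rows 0.6488005156368515
[[284.22246557 314.64773899]
 [284.35993269 284.50769033]]
```

View pics/w4.png

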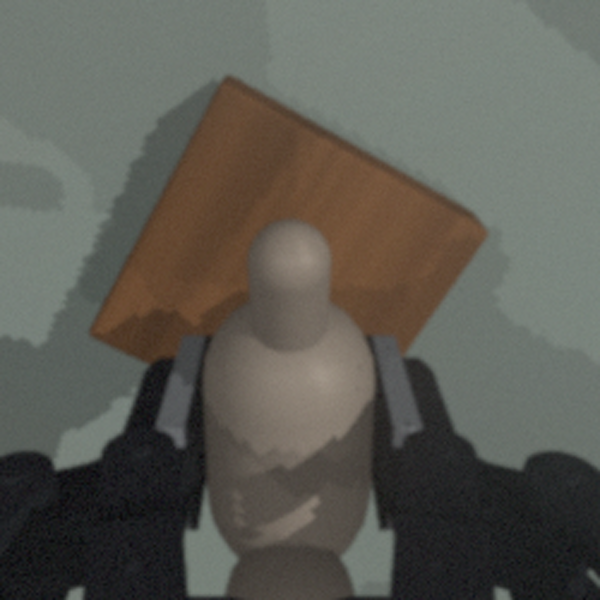

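Close view: the gauge's diagonal corners (487,234) and (92,332) have their midpoint at column 289.5, matching the bird's centre at 289. It's aligned, so I'll descend gently.

```bash
python3 -m creep '[{"dx":0,"dy":0.0003,"dz":0.006,"spin":0,"claw":-1},{"dx":0,"dy":0.0003,"dz":0.01,"spin":0,"claw":-1},{"dx":0,"dy":0.0003,"dz":0.013,"spin":0,"claw":-1},{"dx":0,"dy":0.0003,"dz":0.016,"spin":0,"claw":-1},{"dx":0,"dy":0.0003,"dz":0.018,"spin":0,"claw":-1},{"dx":0,"dy":0.0003,"dz":0.018,"spin":0,"claw":-1}]'
```

```text
t: 7.15
position: [0.5187, 0.0548, 0.0529]
tool_rot: [[-0.708, 0.706, -0.001], [0.706, 0.708, 0.0], [0.001, -0.001, -1.0]]
wrist_force: [-0.8, -0.1, -0.6]
gripper_width: 0.386
grip_force: 30.2
```

The foot is already about 7 mm onto the pin with no force, so I continue down.

```bash
python3 -m creep '[{"dx":0,"dy":0,"dz":0.003,"spin":0,"claw":-1},{"dx":0,"dy":0,"dz":0.006,"spin":0,"claw":-1},{"dx":0,"dy":0,"dz":0.009,"spin":0,"claw":-1},{"dx":0,"dy":0,"dz":0.011,"spin":0,"claw":-1},{"dx":0,"dy":0,"dz":0.0125,"spin":0,"claw":-1},{"dx":0,"dy":0,"dz":0.013,"spin":0,"claw":-1},{"dx":0,"dy":0,"dz":0.013,"spin":0,"claw":-1}]'
```

```text
t: 7.85
position: [0.5189, 0.0548, 0.0402]
tool_rot: [[-0.708, 0.706, -0.0], [0.706, 0.708, 0.0], [0.0, 0.0, -1.0]]
wrist_force: [-0.3, 0.4, -2.0]
gripper_width: 0.392
grip_force: 30.2
```

```bash
python3 -m creep '[{"dx":0,"dy":0,"dz":0.0007,"spin":0,"claw":-1},{"dx":0,"dy":0,"dz":0.0014,"spin":0,"claw":-1},{"dx":0,"dy":0,"dz":0.0014,"spin":0,"claw":-1}]'
```

```text
t: 8.15
position: [0.5191, 0.0548, 0.0397]
tool_rot: [[-0.708, 0.706, 0.001], [0.706, 0.708, 0.0], [-0.0, 0.001, -1.0]]
wrist_force: [-1.1, -0.5, 4.6]
gripper_width: 0.389
grip_force: 30.7
```

Seated: contact at TCP height 0.0397 as expected. Release and rise.

```bash
python3 -m creep '[{"dx":0,"dy":0,"dz":0,"spin":0,"claw":-0.15},{"dx":0,"dy":0,"dz":0,"spin":0,"claw":0},{"dx":0,"dy":0,"dz":0,"spin":0,"claw":0.3},{"dx":0,"dy":0,"dz":0,"spin":0,"claw":0.6},{"dx":0,"dy":0,"dz":0,"spin":0,"claw":0.6},{"dx":0,"dy":0,"dz":-0.02,"spin":0,"claw":0.6},{"dx":0,"dy":0,"dz":-0.06,"spin":0,"claw":0.6},{"dx":0,"dy":0,"dz":-0.1,"spin":0,"claw":0.6},{"dx":0,"dy":0,"dz":-0.14,"spin":0,"claw":0.6},{"dx":0,"dy":0,"dz":-0.16,"spin":0,"claw":0.6}]'
python3 - <<'E'
from h import *
plan((.458,-.324,.20),74.8)
im=viewer.snapshot("wrist");b=viewer.snapshot("scene")
c=cv2.resize(im[100:350,130:380],(400,400));d=cv2.resize(b[160:235,240:315],(400,400),interpolation=cv2.INTER_CUBIC)
cv2.imwrite("pics/w5.png",cv2.hconcat([c,d]))
plan((.458,-.324,.20),74.8)
E
```

```text
t: 9.15
position: [0.5204, 0.0549, 0.2026]
tool_rot: [[-0.708, 0.706, 0.006], [0.706, 0.708, 0.001], [-0.004, 0.005, -1.0]]
wrist_force: [-0.5, 0.3, -0.5]
gripper_width: 0.801
grip_force: 0.0
t 9.15 pos [0.5204 0.0549 0.2026] head 45.07 d [-0.2235 -0.3123  0.002 ] spin -0.1652 rows 7.68038020159057
t 9.25 pos [0.5208 0.0549 0.2022] head 45.07 d [-0.2232 -0.3127  0.0015] spin -0.1652 rows 7.682515422178776
```

View pics/w5.png

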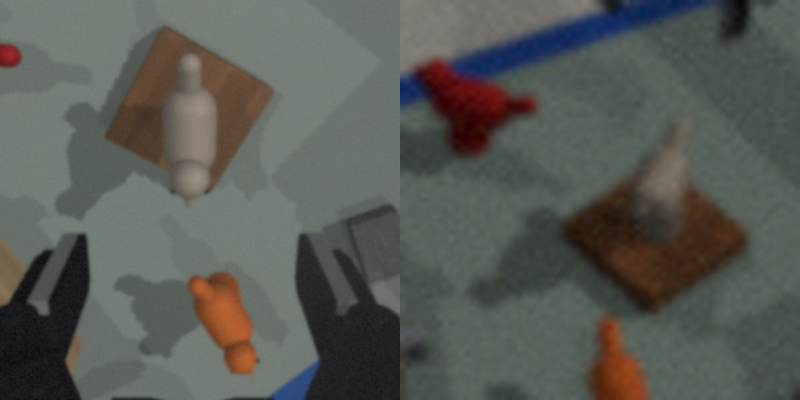

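The bird stands upright on the block in both views and the fingers are clear. On to the bar: I move above it with the fingers part-closed, so that they fit between bar and plate.

```bash
python3 -m creep '[{"dx":-0.02,"dy":-0.028,"dz":0,"spin":-0.02,"claw":0},{"dx":-0.045,"dy":-0.063,"dz":0,"spin":-0.05,"claw":-0.3},{"dx":-0.07,"dy":-0.098,"dz":0,"spin":-0.08,"claw":-0.3},{"dx":-0.1,"dy":-0.14,"dz":0,"spin":-0.11,"claw":-0.3},{"dx":-0.13,"dy":-0.182,"dz":0,"spin":-0.14,"claw":-0.3},{"dx":-0.16,"dy":-0.224,"dz":0,"spin":-0.163,"claw":-0.3},{"dx":-0.19,"dy":-0.266,"dz":0,"spin":-0.163,"claw":-0.3},{"dx":-0.215,"dy":-0.3,"dz":0,"spin":-0.163,"claw":-0.3},{"dx":-0.223,"dy":-0.312,"dz":0,"spin":-0.163,"claw":-0.3},{"dx":-0.223,"dy":-0.312,"dz":0,"spin":-0.163,"claw":-0.3}]'
python3 -m creep '[{"dx":0,"dy":0,"dz":0,"spin":0,"claw":-0.3},{"dx":0,"dy":0,"dz":0,"spin":0,"claw":-0.3},{"dx":0,"dy":0,"dz":0,"spin":0,"claw":-0.3}]'
python3 - <<'E'
from h import *
plan((.4578,-.3232,.074),74.5)
w=viewer.camera_info("wrist")
im=viewer.snapshot("wrist");cv2.imwrite("pics/w6.png",cv2.resize(im,(800,600),interpolation=cv2.INTER_CUBIC))
u=np.array([.267,.964]);B=np.array([.4578,-.3232]);v=np.array([.964,-.267])
print(proj(w,[[*(B+s*v),.092] for s in(-.06,0,.06)])/.64)
E
```

```text
t: 10.25
position: [0.4554, -0.3249, 0.1971]
tool_rot: [[-0.962, 0.272, -0.002], [0.272, 0.962, 0.002], [0.003, 0.001, -1.0]]
wrist_force: [0.3, 1.1, -0.1]
gripper_width: 0.347
grip_force: 0.0
t: 10.55
position: [0.4568, -0.322, 0.1988]
tool_rot: [[-0.964, 0.267, -0.0], [0.267, 0.964, 0.001], [0.0, 0.001, -1.0]]
wrist_force: [-0.1, 0.6, -0.3]
gripper_width: 0.349
grip_force: 0.0
t 10.55 pos [ 0.4568 -0.322   0.1988] head 74.53 d [-0.0013 -0.001   0.1248] spin 0.0002 rows 2.4967841160770865
[[386.95763731 193.64140796]
 [387.21319214 301.42280231]
 [387.42997465 394.22746984]]
```

View pics/w6.png

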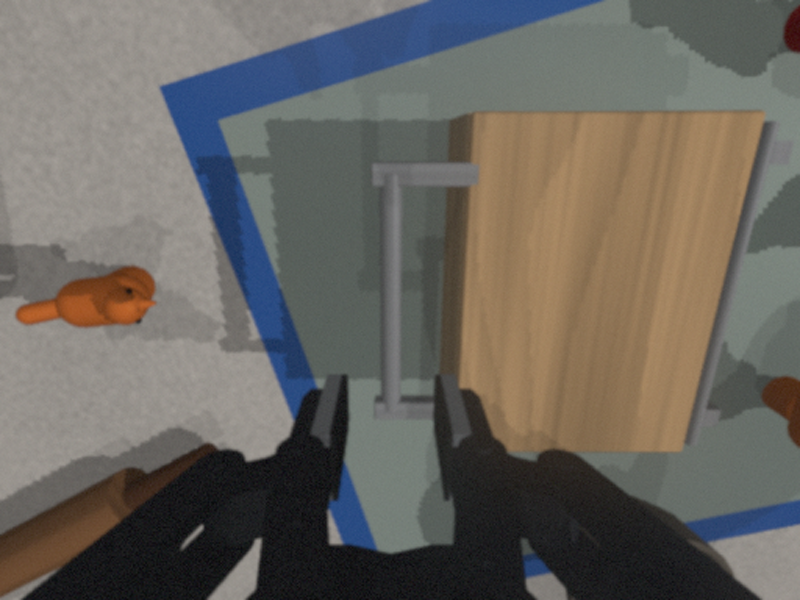

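The bar is vertical at column 392 (predicted 387), centred between the fingers (346 to 435) and clear of the plate at 470. I'm adding +1.5 mm in tool y and descending.

```bash
python3 -m creep '[{"dx":-0.001,"dy":0.0015,"dz":0.03,"spin":0,"claw":-0.3},{"dx":-0.001,"dy":0.0015,"dz":0.06,"spin":0,"claw":-0.3},{"dx":-0.001,"dy":0.0015,"dz":0.08,"spin":0,"claw":-0.3},{"dx":-0.001,"dy":0.0015,"dz":0.1,"spin":0,"claw":-0.3},{"dx":-0.001,"dy":0.0015,"dz":0.115,"spin":0,"claw":-0.3},{"dx":-0.001,"dy":0.0015,"dz":0.125,"spin":0,"claw":-0.3},{"dx":-0.001,"dy":0.0015,"dz":0.125,"spin":0,"claw":-0.3},{"dx":-0.001,"dy":0.0015,"dz":0.125,"spin":0,"claw":-0.3}]' 25
python3 -m creep '[{"dx":0,"dy":0,"dz":0,"spin":0,"claw":-0.5},{"dx":0,"dy":0,"dz":0,"spin":0,"claw":-0.6},{"dx":0,"dy":0,"dz":0,"spin":0,"claw":-1},{"dx":0,"dy":0,"dz":0,"spin":0,"claw":-1},{"dx":0,"dy":0,"dz":0,"spin":0,"claw":-1},{"dx":0,"dy":0,"dz":0,"spin":0,"claw":-1}]' 25
python3 -c "
from h import *
plan((.5085,-.140,.263),74.5)"
```

```text
t: 11.4
position: [0.4583, -0.3223, 0.0744]
tool_rot: [[-0.963, 0.268, 0.001], [0.268, 0.963, -0.0], [-0.001, -0.0, -1.0]]
wrist_force: [0.2, -0.2, 0.4]
gripper_width: 0.353
grip_force: 0.0
t: 12.0
position: [0.4582, -0.3226, 0.0746]
tool_rot: [[-0.963, 0.269, 0.001], [0.269, 0.963, -0.001], [-0.001, -0.0, -1.0]]
wrist_force: [-0.5, 1.4, 5.8]
gripper_width: 0.13
grip_force: 24.6
t 12.0 pos [ 0.4582 -0.3226  0.0746] head 74.4 d [ 0.0004  0.1893 -0.1884] spin -0.0005 rows 5.34209091530115
```

```bash
python3 -m creep '[{"dx":0,"dy":0.0001,"dz":-0.0066,"spin":0,"claw":-1},{"dx":0,"dy":0.001,"dz":-0.0199,"spin":0,"claw":-1},{"dx":0,"dy":0.0035,"dz":-0.0363,"spin":0,"claw":-1},{"dx":0,"dy":0.0074,"dz":-0.0524,"spin":0,"claw":-1},{"dx":0,"dy":0.0126,"dz":-0.0681,"spin":0,"claw":-1},{"dx":0,"dy":0.0192,"dz":-0.0833,"spin":0,"claw":-1},{"dx":0,"dy":0.0271,"dz":-0.0979,"spin":0,"claw":-1},{"dx":0,"dy":0.0363,"dz":-0.1117,"spin":0,"claw":-1},{"dx":0,"dy":0.0466,"dz":-0.1247,"spin":0,"claw":-1},{"dx":0,"dy":0.0556,"dz":-0.1344,"spin":0,"claw":-1}]'
python3 -c "
from h import *
plan((.5085,-.140,.263),74.5)"
```

```text
t: 13.0
position: [0.4725, -0.2711, 0.2111]
tool_rot: [[-0.963, 0.268, 0.001], [0.268, 0.963, -0.007], [-0.003, -0.006, -1.0]]
wrist_force: [-2.2, -7.4, 3.2]
gripper_width: 0.125
grip_force: 24.4
t 13.0 pos [ 0.4725 -0.2711  0.2111] head 74.45 d [ 0.0003  0.1356 -0.0528] spin -0.0003 rows 2.910029985722684
```

```bash
python3 -m creep '[{"dx":0,"dy":0.0123,"dz":-0.0111,"spin":0,"claw":-1},{"dx":0,"dy":0.0254,"dz":-0.0212,"spin":0,"claw":-1},{"dx":0,"dy":0.0394,"dz":-0.0301,"spin":0,"claw":-1},{"dx":0,"dy":0.0541,"dz":-0.0378,"spin":0,"claw":-1},{"dx":0,"dy":0.0694,"dz":-0.0441,"spin":0,"claw":-1},{"dx":0,"dy":0.0852,"dz":-0.0491,"spin":0,"claw":-1},{"dx":0,"dy":0.1014,"dz":-0.0527,"spin":0,"claw":-1},{"dx":0,"dy":0.1145,"dz":-0.0546,"spin":0,"claw":-1},{"dx":0,"dy":0.1245,"dz":-0.0553,"spin":0,"claw":-1},{"dx":0,"dy":0.1344,"dz":-0.0556,"spin":0,"claw":-1}]'
python3 -m creep '[{"dx":0,"dy":0,"dz":0,"spin":0,"claw":-1},{"dx":0,"dy":0,"dz":0,"spin":0,"claw":-1},{"dx":0,"dy":0,"dz":0,"spin":0,"claw":-1},{"dx":0,"dy":0,"dz":0,"spin":0,"claw":-1},{"dx":0,"dy":0,"dz":0,"spin":0,"claw":-1}]'
python3 - <<'E'
from h import *
o=manip.get_obs();p=o["position"]-[.4582,-.3226,.0746];u=np.array([.267,.964])
a=p[:2]@u;print("along",a,"up",p[2],"theta",np.degrees(np.arctan2(p[2],.19-a)),"r",np.hypot(p[2],.19-a),o["wrist_force"],o["gripper_width"],o["grip_force"])
im=viewer.snapshot("wrist");b=viewer.snapshot("scene")
c=cv2.resize(im,(480,360));d=cv2.resize(b[130:265,180:300],(320,360),interpolation=cv2.INTER_CUBIC)
cv2.imwrite("pics/w7.png",cv2.hconcat([c,d]))
E
```

```text
t: 14.0
position: [0.509, -0.1395, 0.2663]
tool_rot: [[-0.963, 0.269, 0.003], [0.269, 0.963, -0.002], [-0.003, -0.001, -1.0]]
wrist_force: [-0.7, -1.2, 6.3]
gripper_width: 0.122
grip_force: 26.6
t: 14.5
position: [0.509, -0.1397, 0.2662]
tool_rot: [[-0.963, 0.269, 0.002], [0.269, 0.963, -0.001], [-0.003, -0.0, -1.0]]
wrist_force: [0.2, -0.3, 7.0]
gripper_width: 0.126
grip_force: 26.8
along 0.1898930041719144 up 0.19156827234932167 theta 89.96799883058834 r 0.1915683022292861 [ 0.19673365 -0.30480894  7.04166452] 0.12607078051978268 26.814264357089996
```

View pics/w7.png

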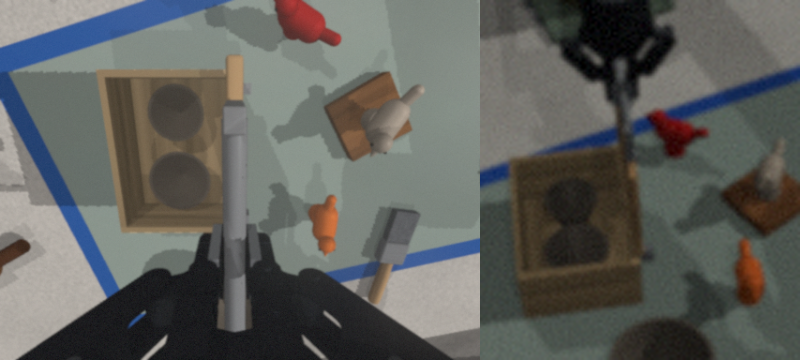

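The lid stands upright (89.97° by the arc, bar and plate edge aligned at column 235), held with 27 N, and the bird stands on the pin. Handing in.

```bash
python3 -c "
from bench import manip
print(manip.get_obs()['qd'].round(2)); print(manip.finish_job())"
```

```text
[-0.02  0.07 -0.04 -0.07 -0.12  0.07]
the job is handed in; nothing more can be done
None
```

The bisque bird is fully down on the gauge pin, released and standing upright on the block, and the lid is held still by its bar at about 90°; I handed the job in at about 15 s of the 61 s allowed.

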